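Hang the headset on its swing-out stand

ROBOT

A 6-joint arm with a two-finger parallel gripper is mounted at the origin on the work surface. World frame = base frame: x ahead of the robot, y to its left, z up, the work surface at z = 0. Lengths are in m, angles in rad, forces in N, time in s.
With the tool pointing down it reaches from about 0.375 to 0.9 m from the base axis. Payload 3.1 kg.
Tool frame: the origin (TCP) lies on the centre line of the jaws, within the pads' length; the fingertips stand 19 mm ahead of it and the grasp point (between the pads) is the TCP; z points along the fingers, y is the line along which they close (so a half turn about z gives the same grasp; the last joint's range is limited). The gripper opens to 85 mm and grips with 20 to 120 N. Pads are 22 mm wide; open, the fingers measure 114 mm over their backs; the gripper's body (76 mm by 85 mm) begins 54 mm behind the grasp point. The pads swing forward as they close: fully open they stand 13 mm farther back than shut.
Start: joints at [1.095, 0.527, 1.433, -0, 1.181, -0.178], TCP at [0.183, 0.598, 0.25] pointing down, gripper open.
Joint ranges: [-3.08, 3.08], [-0.75, 2.2], [0.22, 2.44], [-1.43, 4.57], [0, 2.65], [-2.85, 2.85]. Speed limits (rad/s): [2.79, 2.79, 3.14, 3.14, 3.14, 3.14].

INTERFACE

Orientations are given as a unit quaternion [x, y, z, w].
In Python, from station import manip, cams, sign_off gives the robot as it stands.
- The arm moves only by the tool carry_out, never from a script. Its argument "targets" is a list that holds one entry, the list of rows, each a list of 7 numbers: the shift along the tool's x, y, z in cm, then the turn, a rotation vector about the tool's x, y, z in degrees, then the finger opening in cm, from 0 to 8.54. A call has 1 to 12 rows; each row is the pose to reach, as a shift and turn from the pose commanded when the call began, along the tool's axes at that moment; what a row does not reach only later rows make up. A row lasts 1/12 s, in which the tool goes at most 41.7 mm and 7.16 degrees, less where a joint would pass 70% of its speed; a pose out of reach is approached as far as the arm can. A call with a gripper value outside its range is refused whole. The fingers move at their own pace and stop on an object; "force" is the grip in N (left out, the last holds). Time passes only in rows, so rows that repeat a pose let the fingers close. It gives the time, the measured TCP pose, the force, the opening and the grip force at its end, in the units of the state.
- manip.sense(): the state, without advancing time (a new reading comes with each control period).
- cams.snapshot(name): name is "scene" or "top" or "wrist"; returns the picture (480x640x3 uint8, red, green, blue); there is no depth.
- cams.camera_info(name): a dict with "K" (3x3 intrinsics, pixels), "T" (4x4, takes a point from camera to world coordinates). Camera axes: x right, y down, z forward; pixel columns grow to the right and rows downward; lengths in m; the calibration is good to about 2 mm. The wrist camera is an equidistant fisheye: a pixel r from the principal point sees the ray r / f radians off the axis. A picture is of the moment at which its call begins: read the wrist's pose just before it. camera_info takes no time and is no camera call; for the wrist camera it gives the pose at the moment of the call.
- sign_off(): hands the job in; it is judged then, once.
The state is a dict: "t": time; "q": joint angles; "qd": joint speeds; "tau": joint torques, N m; "tcp_pos": TCP position; "tool_rot": TCP orientation; "force": force on the tool from outside, world axes, zero at the start; "ft_torque": the same for the moment, N m; "finger_gap": opening from 0.0 (shut) to 1.0 (fully open); "gripper_force": force on a finger pad.
Only numpy, scipy, OpenCV 4.12 (cv2) and the standard library are available. Lean on these libraries where they do the work, as an engineer would, in place of code of your own. Each camera call takes 0.05 s, during which the arm holds its last target. There are 200 camera calls.

TASK

First swing the headset stand's arm away from the letter trays, all the way to its stop; only then pick up the headset. Lower it gently over the arm so that it hangs by its headband, squarely across the bar about midway between the post and the end knob, with the microphone boom pointing the same way as the free end of the arm. Do not tip the headset over, and leave the mug and stapler where they are.

Things in the scene. Friction and masses are not known exactly. Their poses are not given: they have to be found in the camera images.
- stand: Fixed desk stand: dark round steel base, 140 mm across, 18 mm high, with an upright steel post 22 mm thick at its centre; a straight steel arm swings level on top of it. Origin: centre of the base's underside; its yaw varies. Two stacked black letter trays (320 x 250 mm, 107 mm high, fixed) stand to its +y side, nearest side 66 to 86 mm from the post axis, under the parked arm.
- hanger_arm (a joint): Angle (rad) of the arm about the vertical post. 0: arm along the stand's own +y, parked by the letter trays; grows anticlockwise seen from above, to a hard stop at 3.0, the working place. Starts at 0 to 0.6. Light friction (0.15 N m, about 1.5 N pushed sideways 100 mm from the post); stays where it is left.
- pivot (a point): Point on the arm's turning axis at the height of the bar's top (190 mm above the desk). The arm's black hub here is 38 mm across and 26 mm high, its top level with the bar's top. x axis points along the arm to its free end, z up.
- hang_point (a point): Top of the arm, 80 mm from the pivot axis and 190 mm above the desk: where the middle of the headband pad should rest. x points along the arm to its free end, z up; turns with the arm. The arm is a level round bar 18 mm thick (axis 181 mm up) ending in a black ball 26 mm across centred 160 mm from the pivot axis; the ball rises 4 mm above the bar.
- headset: Rigid black headset, 154 to 308 g, standing on its two ear cups, band arched above. 177 mm high, 180 mm wide along y; cups 62 mm along x, 62 mm high, 114 mm gap between. Origin: on the desk midway between the cups; x: the way the mic boom points; z up. Grip the crown (flat for 28 mm along y) across its 36 mm width in x; band and pad are 22 mm thick there, 155 to 177 mm up.
- pad_under (a point): Centre of the underside of the headband pad, 155 mm straight above the headset's origin, axes as the headset's: the spot that rests on the bar. Fingertips below this height would meet the bar; the flat underside is 34 mm long along y and slopes down beyond.
- mic_tip (a point): Tip of the thin microphone boom of the headset (ball 18 mm across), low on its right cup: 95 mm along +x, 69 mm along -y and 21 mm above the headset's origin.
- mug: Bystander: white mug, 80 mm across and 95 mm high with a handle at its +y side. Origin: centre of the underside.
- stapler: Bystander: grey stapler, 135 mm long along x, 36 mm wide, about 58 mm high. Origin: centre of the underside.
Not all that is in view belongs to the job. Leave any pink or turquoise look-alike of the stand alone. Leave any orange look-alike of the headset alone.

How it is judged:
On the way, in this order (a step that is already met when the one before it is completed fails the run):
1. the arm has been swung to its stop (within 0.12 rad) (value of joint hanger_arm above 2.88 rad), for 0.2 s.
2. then the headset is lifted off the desk (by more than 20 mm) (height (world z) of headset above 0.02 m), for 0.1 s.
At the end, for the whole second after the job is handed in: Arm within 0.12 rad of its stop; headset at rest, carried by the bar: pad within 45 mm along, 30 mm across and 12 mm in height of the hang point, upright within 0.3 rad, square within 0.35 rad, mic tip over 30 mm past the hang point to the free end; mug and stapler within 30 mm of their starts (value of joint hanger_arm above 2.88 rad and x of pad_under in the frame of hang_point between -0.045 and 0.045 m and y of pad_under in the frame of hang_point between -0.03 and 0.03 m and z of pad_under in the frame of hang_point between -0.012 and 0.012 m and angle between headset's own z axis and vertical below 0.3 rad and angle between the x axis of headset and the x axis of hang_point, either way round below 0.35 rad and x of mic_tip in the frame of hang_point above 0.03 m and contact force between headset and stand above 0.5 N and linear speed of headset below 0.03 m/s and angular speed of headset below 0.3 rad/s and distance of each of mug, stapler from where it was at the start of the episode below 0.03 m); the robot touches nothing.
It fails at once if the headset is banged or dropped onto the stand (contact over 40 N) (contact force between headset and stand above 40 N).
It fails at once if the headset tips over (more than 0.8 rad) (angle between headset's own z axis and vertical above 0.8 rad).
It fails at once if the mug or the stapler is pushed more than 30 mm (distance of any of mug, stapler from where it was at the start of the episode above 0.03 m).
It also fails if it takes over 67 s, if anything falls off the work surface, if the arm or the gripper's body presses on something with over 40 N, if the wrist force passes 120 N, or if a joint passes its speed limit or range.

## Working session

There is one attempt and no reset: what is moved stays moved. The work goes in short steps, Python scripts to look and compute and a tool call to move; the robot and the scene stay as the last step left them, time stands still between calls to the robot, and variables do not carry over. Pictures are saved under pics/ and viewed, at most 10 in all, crops included, and the job is handed in when it is done.

Besides the shell and the picture viewer there is one more tool, called after "Request:" by a JSON object that holds its "name" and its "arguments". carry_out: Moves the arm, as the interface text tells. Its arguments: {"type":"object","properties":{"targets":{"type":"array"},"force":{"type":"number"}},"required":["targets"]}

```bash
mkdir -p pics; python3 - <<'E'
from station import manip,cams
import cv2,numpy as np
for n in ["scene","top"]:
    im=cams.snapshot(n); cv2.imwrite(f"pics/{n}0.png",im[:,:,::-1]); c=cams.camera_info(n)
    print(n,np.round(c["K"],1).tolist(),np.round(c["T"],3).tolist())
s=manip.sense(); print(s["t"],s["tcp_pos"],s["tool_rot"],s["force"],s["finger_gap"])
E
```

```text
scene [[598.8, 0.0, 323.6], [0.0, 598.8, 243.8], [0.0, 0.0, 1.0]] [[0.015, 0.546, -0.837, 1.664], [1.0, 0.013, 0.026, 0.014], [0.025, -0.837, -0.546, 0.902], [0.0, 0.0, 0.0, 1.0]]
top [[484.8, 0.0, 318.6], [0.0, 484.8, 235.5], [0.0, 0.0, 1.0]] [[-0.01, -0.992, 0.123, 0.332], [-1.0, 0.011, 0.008, 0.063], [-0.01, -0.123, -0.992, 1.258], [0.0, 0.0, 0.0, 1.0]]
0.1 [0.18247164 0.59712897 0.24942153] [ 1.47883424e-01  9.89004302e-01 -9.36215740e-04 -3.26973883e-04] [-0.88260745  0.68364709  0.03998502] 1.0047098440124054
```

View pics/top0.png

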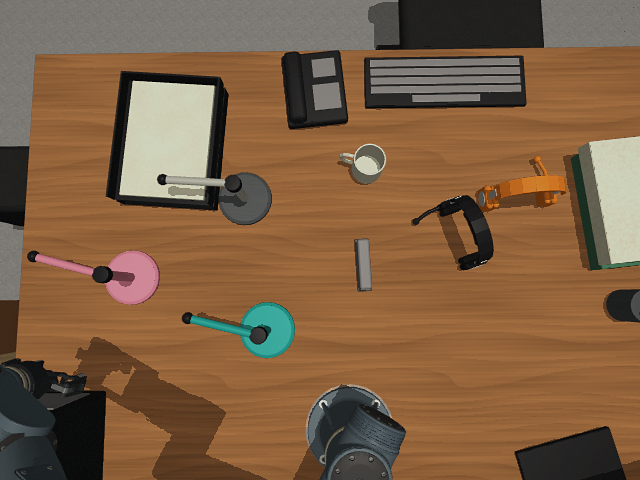

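View pics/scene0.png

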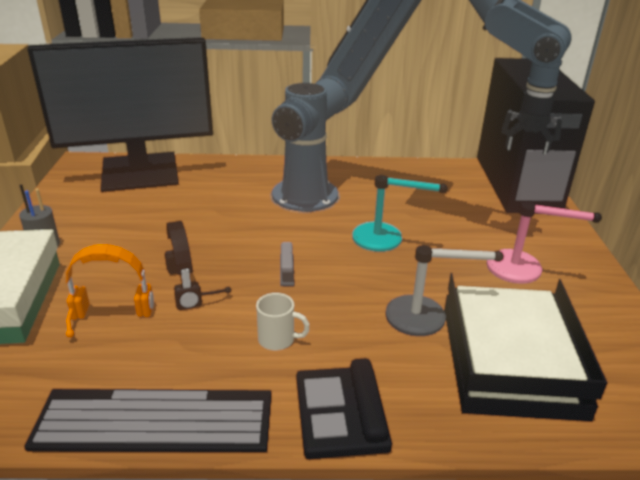

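Top view: grey hub (233,184), knob (162,180), base (245,198); black headset around (475,232) with mic tip at (416,221). The pink and turquoise stands and the orange headset are decoys. I'll refine with masks and a crop.

```bash
cat > h.py <<'E'
import numpy as np,cv2
from station import manip,cams
def ray(n,u,v):
    c=cams.camera_info(n);K,T=np.array(c["K"]),np.array(c["T"])
    d=T[:3,:3]@np.linalg.solve(K,[u,v,1.]);return T[:3,3],d
def onz(n,u,v,z):
    o,d=ray(n,u,v);return (o+d*(z-o[2])/d[2]).round(4)
def tri(a,b):
    (o1,d1),(o2,d2)=ray(*a),ray(*b)
    s=np.linalg.lstsq(np.c_[d1,-d2],o2-o1,rcond=None)[0]
    p,q=o1+s[0]*d1,o2+s[1]*d2;return ((p+q)/2).round(4),np.linalg.norm(p-q).round(4)
def proj(n,P):
    c=cams.camera_info(n);K,T=np.array(c["K"]),np.array(c["T"])
    p=K@(np.linalg.inv(T)@np.append(P,1))[:3];return (p[:2]/p[2]).round(1)
E
python3 - <<'E'
from h import *
t=cv2.imread("pics/top0.png");s=cv2.imread("pics/scene0.png")
print("hub",onz("top",233,184,.19),tri(("top",233,184),("scene",424,254)))
print("knob",onz("top",162,180,.181),tri(("top",162,180),("scene",499,256)))
print("base",onz("top",245,198,.018))
print("mic",onz("top",416,221,.021),tri(("top",416,221),("scene",229,290)))
print("mug",onz("top",368,160,.095),"stap",onz("top",364,265,.03))
a=cv2.resize(t[180:290,400:580],None,fx=4,fy=4,interpolation=cv2.INTER_CUBIC)
b=cv2.resize(s[210:320,140:250],None,fx=4,fy=4,interpolation=cv2.INTER_CUBIC)
cv2.imwrite("pics/c1.png",cv2.resize(np.hstack([a[:, :],cv2.resize(b,(440,440))]),None,fx=.68,fy=.68))
E
```

```text
hub [0.5832 0.2637 0.19  ] (array([0.5864, 0.2664, 0.1765]), np.float64(0.0004))
knob [0.5965 0.4275 0.181 ] (array([0.5967, 0.4278, 0.1806]), np.float64(0.0003))
base [0.586  0.2642 0.018 ]
mic [ 0.52  -0.178  0.021] (array([ 0.5198, -0.1761,  0.0212]), np.float64(0.0036))
mug [ 0.6619 -0.0508  0.095 ] stap [ 0.4074 -0.041   0.03  ]
```

View pics/c1.png

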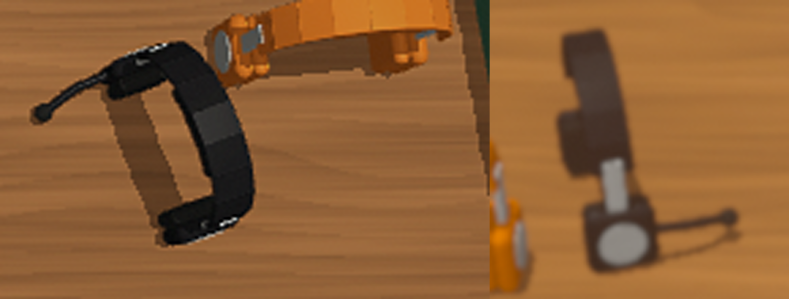

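```bash
python3 - <<'E'
from h import *
t=cv2.imread("pics/top0.png");s=cv2.imread("pics/scene0.png")
g=t.max(2)
def blob(im,box,thr):
    x0,y0,x1,y1=box;m=(im[y0:y1,x0:x1].max(2)<thr).astype(np.uint8)
    n,l,st,c=cv2.connectedComponentsWithStats(m);k=1+st[1:,4].argmax()
    return c[k]+[x0,y0],st[k]
print("hub",blob(t,(222,172,246,196),45),"knob",blob(t,(153,171,172,190),50))
# tray right edge, z=.107
print("tray edge",onz("top",228,92,.107),onz("top",217,210,.107))
print("turq hub",onz("top",258,335,.19),"knob",onz("top",188,318,.181))
# headset
x0,y0,x1,y1=405,185,510,280
hsv=cv2.cvtColor(t[y0:y1,x0:x1],cv2.COLOR_BGR2HSV)
m=((hsv[...,2]<75)&(hsv[...,1]<110)).astype(np.uint8)
n,l,st,c=cv2.connectedComponentsWithStats(m);k=1+st[1:,4].argmax()
print("head",st[k]+[x0,y0,0,0,0])
for u,v in [(470,222),(478.3,225.6),(485,230),(490,235)]: print((u,v),onz("top",u,v,.177))
cr=onz("top",478.3,225.6,.177);mi=np.array([.52,-.177])
d=mi-cr[:2];print("crown-mic dist",np.linalg.norm(d),"yaw",np.arctan2(d[1],d[0])+np.arctan2(69,95))
vv=hsv[...,2];np.set_printoptions(linewidth=250)
print(vv[26:66:2,60:92:1])
E
```

```text
hub (array([232.05405405, 183.22297297]), array([  3,   3,  17,  18, 148], dtype=int32)) knob (array([161.60606061, 179.24242424]), array([ 5,  3,  9, 11, 66], dtype=int32))
tray edge [0.8367 0.2945 0.107 ] [0.5391 0.3172 0.107 ]
turq hub [0.2482 0.2053 0.19  ] knob [0.2856 0.3608 0.181 ]
head [ 413  196   81   74 1686]
(470, 222) [ 0.4926 -0.2687  0.177 ]
(478.3, 225.6) [ 0.4842 -0.2869  0.177 ]
(485, 230) [ 0.474  -0.3014  0.177 ]
(490, 235) [ 0.4626 -0.312   0.177 ]
crown-mic dist 0.1155839521733013 yaw 1.8840557234339579
[[ 30  29  29  28  29  28  30  25  27  26  28  27  27  28  26  28  64 104 102  98  97  96  96  94 159 160 158 158 156 157 156 156]
 [ 19  28  28  28  28  27  28  27  29  28  27  29  29  27  28  30  26  25 148 146 142 142 142 141 140 141 140 141 139 137 135 135]
 [ 13  18  25  28  26  28  28  27  28  28  28  27  28  29  30  28  29  27  25 153 150 147 146 146 145 144 144 145 144 145 144 144]
 [ 18  11  14  28  28  30  28  28  27  29  31  29  29  29  28  27  27  35  50  43 155 154 151 152 153 152 152 152 152 152 152 152]
 [130  33   6  12  27  29  29  30  27  28  28
[... 1351 characters left out ...]
 28  29  27  27  29  27  87 149 148 147 147]
 [148 148 149 148 148 149 146 147 154  94  23  16  26  29  32  30  28  28  28  28  28  28  28  33  25  21  25  51 149 147 145 143]
 [146 145 145 147 147 148 146 147 149 124  29  12  12  28  30  28  29  31  27  23  25  23  24  26  26  26  23  21 153 149 147 144]
 [141 139 139 139 139 139 138 137 141 152 157 129  59  20  21  24  23  24  26  25  26  25  25  23  26  25  24  22 125 152 150 150]
 [142 142 141 141 139 140 139 139 139 139 139 141 117  32  24  25  25  24  25  24  26  25  26  25  24  25  27  25  88 151 149 148]
 [152 152 149 149 149 147 147 147 147 148 148 149 156  45  25  24  25  24  26  24  25  24  24  25  26  25  24  24  52 156 154 152]]
```

```bash
cat >> h.py <<'E'
def rel(P,R0=None,p0=None):
    from scipy.spatial.transform import Rotation as Ro
    s=manip.sense();R=Ro.from_quat(s["tool_rot"]).as_matrix() if R0 is None else R0
    return (R.T@(np.array(P)-(s["tcp_pos"] if p0 is None else p0))*100).round(1)
E
python3 - <<'E'
from h import *
t=cv2.imread("pics/top0.png")
x0,y0=455,200;v=t[y0:260,x0:500].max(2)
m=((v>40)&(v<66)).astype(np.uint8);m=cv2.morphologyEx(m,cv2.MORPH_OPEN,np.ones((3,3)))
n,l,st,c=cv2.connectedComponentsWithStats(m);k=1+st[1:,4].argmax()
P=np.argwhere(l==k)[:,::-1].astype(np.float32);r=cv2.minAreaRect(P);b=cv2.boxPoints(r)+[x0,y0]
W=np.array([onz("top",*p,.177) for p in b]);print("crown",W.mean(0),[ (np.linalg.norm(W[i]-W[i-1]).round(4),np.arctan2(*(W[i]-W[i-1])[1::-1]).round(3)) for i in range(4)])
print(onz("top",*(c[k]+[x0,y0]),.177))
s=manip.sense();p0=s["tcp_pos"].copy()
piv=np.array([.585,.265])
def P(th,c,z): u=lambda a:np.array([np.cos(a),np.sin(a)]);return [*(piv+.11*u(th)+c*u(th-np.pi/2)),z]
print("above",rel(P(1.5,.045,.25)),"down",rel(P(1.5,.045,.184)))
for th in np.arange(1.5,4.6,.15): print(round(th,2),rel(P(th,.022,.184),p0=np.array(P(1.5,.045,.184))))
E
```

```text
crown [ 0.486125 -0.2895    0.177   ] [(np.float64(0.0278), np.float64(0.333)), (np.float64(0.0326), np.float64(-1.201)), (np.float64(0.0279), np.float64(-2.816)), (np.float64(0.0324), np.float64(1.94))]
[ 0.486  -0.2894  0.177 ]
above [-50.1  -8.3  -0.1] down [-50.1  -8.2   6.5]
1.5 [ 2.2 -0.5  0. ]
1.65 [ 3.9 -0.7  0. ]
1.8 [ 5.5 -1.1  0. ]
1.95 [ 7.1 -1.8  0. ]
2.1 [ 8.5 -2.7  0. ]
2.25 [ 9.8 -3.7  0. ]
2.4 [10.9 -5.   0. ]
2.55 [11.8 -6.4  0. ]
2.7 [12.5 -8.   0. ]
2.85 [12.9 -9.6  0. ]
3.0 [ 13.1 -11.3   0. ]
3.15 [ 13.1 -12.9   0. ]
3.3 [ 12.8 -14.6   0. ]
3.45 [ 12.2 -16.2   0. ]
3.6 [ 11.4 -17.7   0. ]
3.75 [ 10.4 -19.    0. ]
3.9 [  9.3 -20.2   0. ]
4.05 [  7.9 -21.2   0. ]
4.2 [  6.4 -22.    0. ]
4.35 [  4.8 -22.6   0. ]
4.5 [  3.2 -22.9   0. ]
```

Request:
{"name": "carry_out", "arguments": {"targets": [[[0, 0, 0, 0, 0, 0, 0], [0, 0, 0, 0, 0, 0, 0]]], "force": 40}}

```text
t: 0.27
tcp_pos: [0.1826, 0.5974, 0.2499]
tool_rot: [0.148, 0.989, -0.0, -0.0]
force: [-0.5, 0.4, -0.3]
finger_gap: 0.75
gripper_force: 0.0
```

Request:
{"name": "carry_out", "arguments": {"targets": [[[-4, -0.7, 0, 0, 0, 0, 0], [-8, -1.3, 0, 0, 0, 0, 0], [-12, -2, 0, 0, 0, 0, 0], [-16, -2.6, 0, 0, 0, 0, 0], [-20, -3.3, 0, 0, 0, 0, 0], [-24, -4, 0, 0, 0, 0, 0], [-28, -4.6, 0, 0, 0, 0, 0], [-32, -5.3, 0, 0, 0, 0, 0], [-36, -6, 0, 0, 0, 0, 0], [-40, -6.6, 0, 0, 0, 0, 0], [-44, -7.3, 0, 0, 0, 0, 0], [-47, -7.8, 0, 0, 0, 0, 0]]]}}

```text
t: 1.27
tcp_pos: [0.6125, 0.3833, 0.2501]
tool_rot: [0.149, 0.989, -0.0, 0.001]
force: [-0.3, 0.3, -0.9]
finger_gap: -0.0
gripper_force: 0.0
```

Request:
{"name": "carry_out", "arguments": {"targets": [[[-2, -0.3, 0, 0, 0, 0, 0], [-3.1, -0.5, 0, 0, 0, 0, 0], [-3.1, -0.5, 3, 0, 0, 0, 0], [-3.1, -0.5, 6.5, 0, 0, 0, 0], [-3.1, -0.5, 6.5, 0, 0, 0, 0]]]}}

```text
t: 1.68
tcp_pos: [0.6326, 0.3701, 0.1774]
tool_rot: [0.148, 0.989, -0.004, -0.007]
force: [-2.2, -0.3, -1.9]
finger_gap: -0.001
gripper_force: 0.0
```

Request:
{"name": "carry_out", "arguments": {"targets": [[[1.0, -0.2, 0, 0, 0, 0, 0], [2.2, -0.5, 0, 0, 0, 0, 0], [3.9, -0.7, 0, 0, 0, 0, 0], [5.5, -1.1, 0, 0, 0, 0, 0], [7.1, -1.8, 0, 0, 0, 0, 0], [8.5, -2.7, 0, 0, 0, 0, 0], [9.8, -3.7, 0, 0, 0, 0, 0], [10.9, -5, 0, 0, 0, 0, 0], [11.8, -6.4, 0, 0, 0, 0, 0], [12.5, -8, 0, 0, 0, 0, 0], [12.9, -9.6, 0, 0, 0, 0, 0]]]}}

```text
t: 2.6
tcp_pos: [0.4863, 0.319, 0.1875]
tool_rot: [0.147, 0.989, 0.002, 0.002]
force: [2.4, 1.8, -0.5]
finger_gap: 0.002
gripper_force: 1.1
```

Request:
{"name": "carry_out", "arguments": {"targets": [[[0.2, -1.7, 0, 0, 0, 0, 0], [0.2, -3.3, 0, 0, 0, 0, 0], [-0.1, -5.0, 0, 0, 0, 0, 0], [-0.7, -6.6, 0, 0, 0, 0, 0], [-1.5, -8.1, 0, 0, 0, 0, 0], [-2.5, -9.4, 0, 0, 0, 0, 0], [-3.6, -10.6, 0, 0, 0, 0, 0], [-5.0, -11.6, 0, 0, 0, 0, 0], [-6.0, -12.1, 0, 0, 0, 0, 0], [-6.5, -12.4, 0, 0, 0, 0, 0], [-6.5, -12.4, 0, 0, 0, 0, 0]]]}}

```text
t: 3.52
tcp_pos: [0.5132, 0.1798, 0.1861]
tool_rot: [0.148, 0.989, 0.0, 0.001]
force: [-0.2, 0.1, 0.2]
finger_gap: -0.006
gripper_force: 0.0
```

```bash
cat > loc.py <<'E'
from h import *
import sys
t=cams.snapshot("top")[:,:,::-1];s=cams.snapshot("scene")[:,:,::-1]
cv2.imwrite(f"pics/{sys.argv[1]}.png",np.vstack([cv2.resize(t[100:340,150:550],(600,360)),cv2.resize(s[180:350,120:560],(600,232))]))
E
python3 loc.py a1; python3 -c "
from h import *
s=manip.sense();print(s['t'],s['tcp_pos'],s['force'])"
```

```text
3.6167 [0.51187244 0.18036981 0.18558891] [-0.23350184  0.57495937 -0.0329549 ]
```

View pics/a1.png

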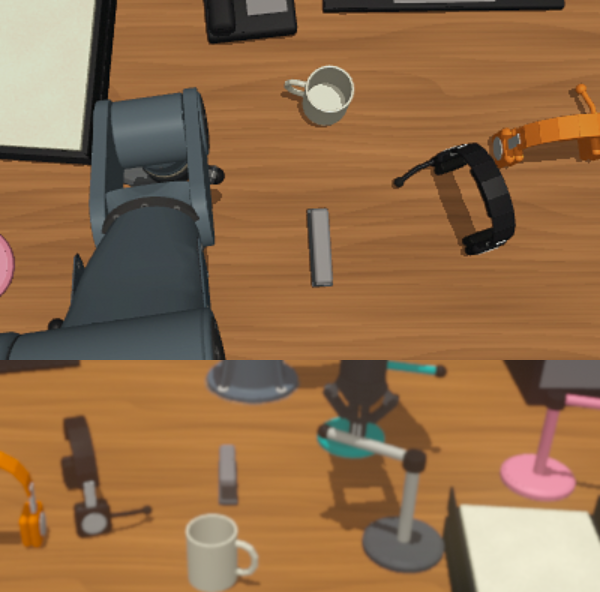

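Arm knob is now at about top pixel (295,217), nearly round; fingers are just behind the bar. Push on until the force rises.

Request:
{"name": "carry_out", "arguments": {"targets": [[[-0.8, -0.4, 0, 0, 0, 0, 0], [-1.6, -0.6, 0, 0, 0, 0, 0], [-2.4, -0.7, 0, 0, 0, 0, 0], [-3.2, -0.9, 0, 0, 0, 0, 0], [-3.2, -0.9, 0, 0, 0, 0, 0]]]}}

```text
t: 4.03
tcp_pos: [0.5422, 0.1612, 0.1853]
tool_rot: [0.148, 0.989, -0.0, 0.001]
force: [0.7, 0.0, -1.2]
finger_gap: -0.003
gripper_force: 0.0
```

```bash
python3 - <<'E'
from h import *
p=onz("top",294.7,216.7,.181)[:2];d=p-[.585,.265];print("before",p,np.linalg.norm(d),np.arctan2(*d[::-1]))
t=cams.snapshot("top")[:,:,::-1]
x0,y0=278,175;v=t[y0:235,x0:320].max(2);m=(v<50).astype(np.uint8)
n,l,st,c=cv2.connectedComponentsWithStats(m)
for k in range(1,n):
  if st[k,4]>30:
    u=c[k]+[x0,y0];p=onz("top",*u,.181)[:2];d=p-[.585,.265];print(u,st[k],p,np.linalg.norm(d),np.arctan2(*d[::-1]))
E
```

```text
before [0.5084 0.1253] 0.15932247173578498 -2.0723471224493872
[300.34234234 200.24324324] [ 18  12  11  35 111] [0.546  0.1124] 0.15750479357784639 -1.8210105441781679
[283.01923077 200.32692308] [ 0 20  9 10 52] [0.5462 0.1516] 0.11985407794480751 -1.9004622831602718
[285.55882353 221.58823529] [ 3 43 11 10 34] [0.4975 0.1459] 0.14778721189602298 -2.204418206318809
```

Request:
{"name": "carry_out", "arguments": {"targets": [[[-0.5, 0.0, 0, 0, 0, 0, 0], [-1.0, 0.0, 0, 0, 0, 0, 0], [-1.0, 0.0, 0, 0, 0, 0, 0]]]}}

```text
t: 4.33
tcp_pos: [0.5434, 0.1606, 0.1847]
tool_rot: [0.148, 0.989, 0.0, -0.008]
force: [-12.2, 4.9, 8.1]
finger_gap: -0.002
gripper_force: 6.3
```

Request:
{"name": "carry_out", "arguments": {"targets": [[[-0.3, 0.0, 0, 0, 0, 0, 0], [-0.6, 0.0, 0, 0, 0, 0, 0], [-0.6, 0.0, 0, 0, 0, 0, 0]]]}}

```text
t: 4.58
tcp_pos: [0.5437, 0.1604, 0.1846]
tool_rot: [0.148, 0.989, 0.0, -0.013]
force: [-22.3, 8.3, 14.7]
finger_gap: -0.003
gripper_force: 11.6
```

Request:
{"name": "carry_out", "arguments": {"targets": [[[2, 0, 0, 0, 0, 0, 0], [4, 0, 0, 0, 0, 0, 0], [4.5, 0, -4, 0, 0, 0, 0], [4.5, 0, -8, 0, 0, 0, 0], [4.5, -3, -9, 0, 0, 7, 8.5], [4.5, -7, -9, 0, 0, 14, 8.5], [4.5, -11, -9, 0, 0, 21, 8.5], [4.5, -15, -9, 0, 0, 28, 8.5], [4.5, -19, -9, 0, 0, 35, 8.5], [4.5, -23, -9, 0, 0, 42, 8.5], [4.5, -27, -9, 0, 0, 49, 8.5], [4.5, -30, -9, 0, 0, 56, 8.5]]]}}

```text
t: 5.58
tcp_pos: [0.4238, -0.1191, 0.2757]
tool_rot: [0.598, 0.802, -0.001, 0.001]
force: [0.3, 0.5, -0.6]
finger_gap: 0.996
gripper_force: 0.0
```

```bash
python3 loc.py a2; python3 - <<'E'
from h import *
t=cams.snapshot("top")[:,:,::-1]
x0,y0=220,165;v=t[y0:230,x0:325].max(2);m=(v<50).astype(np.uint8)
n,l,st,c=cv2.connectedComponentsWithStats(m)
for k in range(1,n):
  if st[k,4]>30:
    u=c[k]+[x0,y0];print(u,st[k],onz("top",*u,.181)[:2])
s=manip.sense();print(s['t'],s['tcp_pos'],s['force'],rel([.486,-.289,.28]))
R=__import__("scipy.spatial.transform",fromlist=["Rotation"]).Rotation.from_quat(s["tool_rot"]).as_matrix();print("psi",np.arctan2(R[1,1],R[0,1]))
E
```

```text
[231.06428571 182.86428571] [  4  10  17  18 140] [0.588  0.2698]
[301.75   197.3125] [77 27 10 11 80] [0.5527 0.1092]
5.7333 [ 0.42441407 -0.11854464  0.27560839] [ 0.29434502  0.91581503 -0.19552978] [-18.1   1.   -0.4]
psi 0.29254013773648974
```

View pics/a2.png

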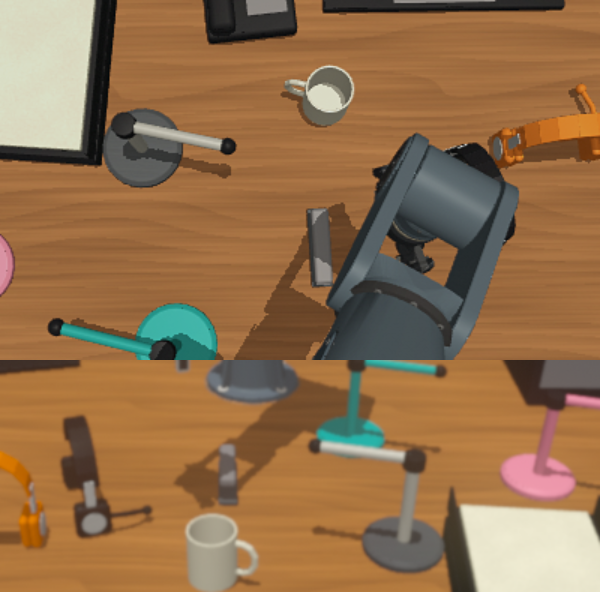

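Request:
{"name": "carry_out", "arguments": {"targets": [[[-1.5, 0, 0, 0, 0, 7, 8.5], [-3, 0.2, 0, 0, 0, 14, 8.5], [-4.5, 0.3, 0, 0, 0, 21, 8.5], [-6, 0.4, 0, 0, 0, 28, 8.5], [-7.5, 0.5, 0, 0, 0, 35, 8.5], [-9, 0.6, 0, 0, 0, 42, 8.5], [-10.5, 0.7, 0, 0, 0, 49, 8.5], [-12, 0.8, 0, 0, 0, 56, 8.5], [-13.5, 0.9, 0, 0, 0, 63, 8.5], [-15, 1, 0, 0, 0, 70, 8.5], [-16.5, 1, 0, 0, 0, 77, 8.5], [-18.1, 1, 0, 0, 0, 84, 8.5]]]}}

```text
t: 6.73
tcp_pos: [0.488, -0.2855, 0.2752]
tool_rot: [0.98, 0.198, -0.0, -0.0]
force: [0.7, 0.4, -0.7]
finger_gap: 0.994
gripper_force: 0.0
```

Request:
{"name": "carry_out", "arguments": {"targets": [[[0, 0, 0, 0, 0, 3.8, 8.5], [0, 0, 0, 0, 0, 3.8, 8.5], [0, 0, 0, 0, 0, 3.8, 8.5]]]}}

```text
t: 6.98
tcp_pos: [0.4874, -0.2852, 0.275]
tool_rot: [0.986, 0.169, -0.0, -0.0]
force: [0.3, 0.3, -0.1]
finger_gap: 0.99
gripper_force: 0.0
```

```bash
python3 - <<'E'
from h import *
s=manip.sense();c=cams.camera_info("wrist");im=cams.snapshot("wrist");cv2.imwrite("pics/w1.png",im[:,:,::-1])
R=__import__("scipy.spatial.transform",fromlist=["Rotation"]).Rotation.from_quat(s["tool_rot"]).as_matrix();print("psi",np.arctan2(R[1,1],R[0,1]),s["tcp_pos"],s["t"],rel([.486,-.289,.176]))
K,T=np.array(c["K"]),np.array(c["T"]);print(K,T.round(3))
def wp(P):
    p=(np.linalg.inv(T)@np.append(P,1))[:3];r=np.hypot(p[0],p[1]);a=np.arctan2(r,p[2]);return (K[0,2]+K[0,0]*a*p[0]/r,K[1,2]+K[1,1]*a*p[1]/r)
h=np.array([.486,-.289,.177]);y=1.9;X=np.array([np.cos(y),np.sin(y),0]);Y=np.array([-X[1],X[0],0])
for a,b in [(18,14),(18,-14),(-18,-14),(-18,14)]: print((a,b),np.round(wp(h+X*a/1e3+Y*b/1e3),1))
print("mic",np.round(wp([h[0],h[1],.021]+.095*X-.069*Y),1))
E
```

```text
psi -1.2316890740072406 [ 0.48737744 -0.28515869  0.27504889] 6.9833 [-0.2  0.3  9.9]
[[371.64829954   0.         318.39983312]
 [  0.         371.64829954 246.24650871]
 [  0.           0.           1.        ]] [[ 0.332 -0.896 -0.294  0.563]
 [-0.943 -0.316 -0.102 -0.259]
 [-0.001  0.311 -0.95   0.399]
 [ 0.     0.     0.     1.   ]]
(18, 14) [294.6 281.8]
(18, -14) [294.1 240.6]
(-18, -14) [351.6 241.2]
(-18, 14) [349.9 282.2]
mic [229.  143.6]
```

View pics/w1.png

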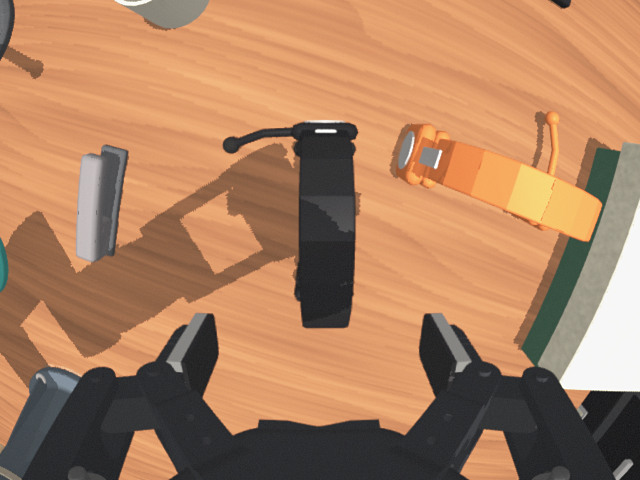

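The wrist view shows the mic tip at (232,145), as predicted. But the light facet sits at rows 193–240, where I predicted the crown at 240–282. I'll triangulate that facet before grasping.

```bash
cat >> h.py <<'E'
def wray(u,v):
    c=cams.camera_info("wrist");K,T=np.array(c["K"]),np.array(c["T"])
    x,y=(u-K[0,2])/K[0,0],(v-K[1,2])/K[1,1];r=np.hypot(x,y)
    d=np.array([np.sin(r)*x/r,np.sin(r)*y/r,np.cos(r)]);return T[:3,3],T[:3,:3]@d
def triw(t,w):
    (o1,d1),(o2,d2)=ray("top",*t),wray(*w)
    s=np.linalg.lstsq(np.c_[d1,-d2],o2-o1,rcond=None)[0]
    p,q=o1+s[0]*d1,o2+s[1]*d2;return ((p+q)/2).round(4),np.linalg.norm(p-q).round(4)
E
python3 - <<'E'
from h import *
print("facet",triw((478.3,225.6),(328,217)))
print("mic",triw((416,221),(232,145)))
h=np.array([.486,-.289,0]);
def wp(P):
    c=cams.camera_info("wrist");K,T=np.array(c["K"]),np.array(c["T"])
    p=(np.linalg.inv(T)@np.append(P,1))[:3];r=np.hypot(p[0],p[1]);a=np.arctan2(r,p[2]);return (K[0,2]+K[0,0]*a*p[0]/r,K[1,2]+K[1,1]*a*p[1]/r)
y=1.9;X=np.array([np.cos(y),np.sin(y),0]);Y=np.array([-X[1],X[0],0])
for sx in (-1,1):
  for sy in (-1,1):
    P=h+.031*sx*X+.09*sy*Y+[0,0,.062]; print("cup",sx,sy,"top",proj("top",P),"wrist",np.round(wp(P),1), "scene",proj("scene",P))
P=h+[0,0,.177];print("crown top",proj("top",P),"scene",proj("scene",P))
im=cv2.imread("pics/w1.png")
b=cv2.resize(im[100:340,270:390],None,fx=2.4,fy=2.4,interpolation=cv2.INTER_CUBIC)
t=cv2.resize(cv2.imread("pics/top0.png")[190:280,405:505],(500,450),interpolation=cv2.INTER_CUBIC)
o=np.zeros((576,788,3),np.uint8);o[:b.shape[0],:288]=b;o[:450,288:]=t
cv2.imwrite("pics/c2.png",cv2.convertScaleAbs(o,alpha=2.5))
E
```

```text
facet (array([ 0.4968, -0.2964,  0.1206]), np.float64(0.0194))
mic (array([ 0.52  , -0.1791,  0.0172]), np.float64(0.0012))
cup -1 -1 top [462.7 193.8] wrist [357.4 121.6] scene [173.9 291.6]
cup -1 1 top [489.6 261.5] wrist [350.9 305.2] scene [163.7 249.6]
cup 1 -1 top [439.6 202. ] wrist [287.8 120.8] scene [201.2 286.5]
cup 1 1 top [466.1 269.9] wrist [289.9 304.7] scene [188.7 245.5]
crown top [479.2 224.8] scene [176.4 226.4]
```

View pics/c2.png

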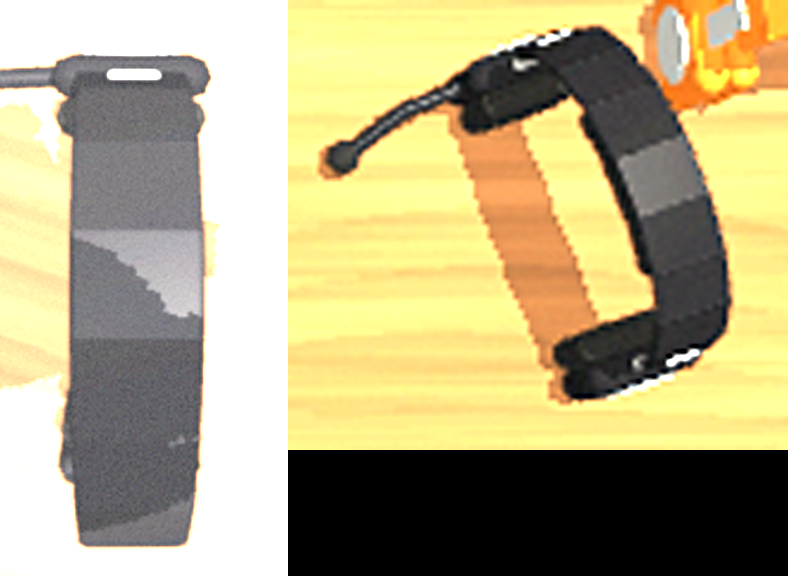

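Facet 241–283 in the wrist view is the crown: it matches the prediction within 1 px across and 3 mm sideways. The light facet was only a shadow effect. Going down to grasp.

Request:
{"name": "carry_out", "arguments": {"targets": [[[0, 0.3, 2, 0, 0, 0, 8.5], [-0.1, 0.4, 4, 0, 0, 0, 8.5], [-0.2, 0.5, 6, 0, 0, 0, 8.5], [-0.2, 0.5, 8, 0, 0, 0, 8.5], [-0.2, 0.5, 9.3, 0, 0, 0, 8.5], [-0.2, 0.5, 9.9, 0, 0, 0, 8.5], [-0.2, 0.5, 9.9, 0, 0, 0, 8.5]]], "force": 40}}

```text
t: 7.62
tcp_pos: [0.4861, -0.2904, 0.175]
tool_rot: [0.986, 0.168, -0.001, -0.001]
force: [-0.5, -0.2, -0.1]
finger_gap: 0.996
gripper_force: 0.0
```

Request:
{"name": "carry_out", "arguments": {"targets": [[[0, 0, 0, 0, 0, 0, 6], [0, 0, 0, 0, 0, 0, 5], [0, 0, 0, 0, 0, 0, 4.2], [0, 0, 0, 0, 0, 0, 3], [0, 0, 0, 0, 0, 0, 2], [0, 0, 0, 0, 0, 0, 2], [0, 0, 0, 0, 0, 0, 2]]], "force": 60}}

```text
t: 8.2
tcp_pos: [0.4872, -0.2919, 0.1776]
tool_rot: [0.986, 0.167, 0.001, 0.001]
force: [-0.0, 1.0, 6.5]
finger_gap: 0.407
gripper_force: 60.9
```

Request:
{"name": "carry_out", "arguments": {"targets": [[[0, 0, -0.5, 0, 0, 0, 2], [0, 0, -1.5, 0, 0, 0, 2], [0, 0, -3, 0, 0, 0, 2], [0, 0, -5, 0, 0, 0, 2], [0, 0, -7.5, 0, 0, 0, 2], [0, 0, -10, 0, 0, 0, 2], [0, 0, -12.5, 0, 0, 0, 2], [0, 0, -15, 0, 0, 0, 2], [0, 0, -17.5, 0, 0, 0, 2], [0, 0, -20, 0, 0, 0, 2], [0, 0, -21.5, 0, 0, 0, 2], [0, 0, -22, 0, 0, 0, 2]]]}}

```text
t: 9.2
tcp_pos: [0.4874, -0.2924, 0.3998]
tool_rot: [0.986, 0.167, 0.002, 0.002]
force: [-0.4, 0.4, -2.3]
finger_gap: 0.407
gripper_force: 60.3
```

```bash
python3 loc.py a3; python3 - <<'E'
from h import *
s=manip.sense();print(s["t"],s["tcp_pos"],s["force"],s["ft_torque"],s["gripper_force"],s["q"])
print("to hang",rel([.5695,.1887,.395]))
R=__import__("scipy.spatial.transform",fromlist=["Rotation"]).Rotation.from_quat(s["tool_rot"]).as_matrix();print("psi",np.arctan2(R[1,1],R[0,1]))
im=cams.snapshot("wrist");cv2.imwrite("pics/w2.png",im[:,:,::-1])
a=cv2.imread("pics/a3.png")[:, :];b=cv2.resize(im[:,:,::-1],(300,225));a[:225,:300]=b;cv2.imwrite("pics/a4.png",a)
E
```

```text
9.3 [ 0.48672441 -0.29185836  0.39723325] [ 0.09857169  0.37479142 -2.73499099] [-0.0165462   0.0119554   0.00407535] 60.313232482021846 [-7.36971846e-01  3.11650191e-01  1.37587538e+00 -7.50450566e-05
  1.45218843e+00  4.98846483e-01]
to hang [ 23.6 -42.7   0.2]
psi -1.2358102211548447
```

View pics/a4.png

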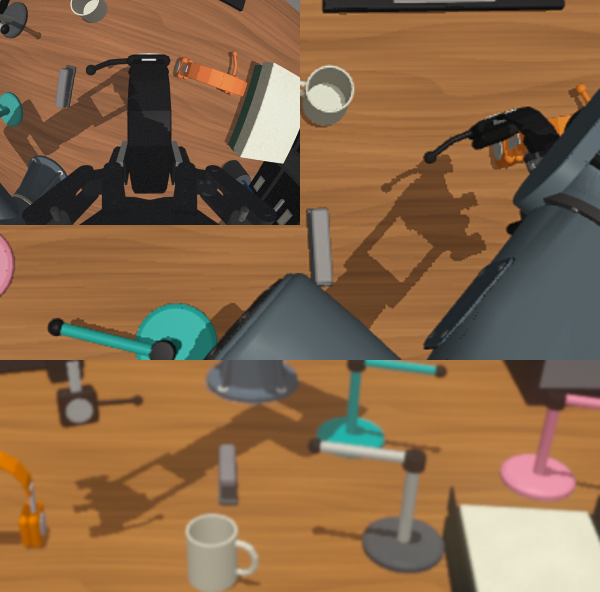

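Request:
{"name": "carry_out", "arguments": {"targets": [[[0.4, -0.7, 0, 0, 0, -3, 2], [1.3, -2.3, 0, 0, 0, -8, 2], [2.4, -4.3, 0, 0, 0, -14, 2], [3.5, -6.3, 0, 0, 0, -21, 2], [4.6, -8.4, 0, 0, 0, -28, 2], [5.7, -10.4, 0, 0, 0, -35, 2], [6.8, -12.4, 0, 0, 0, -42, 2], [7.9, -14.4, 0, 0, 0, -49, 2], [9.1, -16.4, 0, 0, 0, -56, 2], [10.2, -18.5, 0, 0, 0, -63, 2], [11.2, -20.3, 0, 0, 0, -70, 2], [11.8, -21.3, 0, 0, 0, -74, 2]]]}}

```text
t: 10.35
tcp_pos: [0.5271, -0.0492, 0.3941]
tool_rot: [0.685, 0.729, -0.001, -0.003]
force: [0.1, -0.1, -2.7]
finger_gap: 0.406
gripper_force: 60.4
```

```bash
cat > st.py <<'E'
from h import *
s=manip.sense();print(s["t"],s["tcp_pos"],s["force"],s["gripper_force"],s["q"].round(2))
print("to hang",rel([.5695,.1887,.395]))
R=__import__("scipy.spatial.transform",fromlist=["Rotation"]).Rotation.from_quat(s["tool_rot"]).as_matrix();p=np.arctan2(R[1,1],R[0,1]);print("psi",p,"turn z deg",-np.degrees(1.362-p))
E
python3 st.py
```

```text
10.35 [ 0.52705904 -0.04918937  0.39406703] [ 0.13423203 -0.11327006 -2.66010642] 60.37998523638379 [-0.3   0.26  1.47  0.    1.43 -0.37]
to hang [23.5  5.7 -0. ]
psi 0.0627313930172947 turn z deg -74.4426076339507
```

Request:
{"name": "carry_out", "arguments": {"targets": [[[0.8, 0.2, 0, 0, 0, -3, 2], [2.5, 0.6, 0, 0, 0, -8, 2], [4.7, 1.1, 0, 0, 0, -14, 2], [7, 1.7, 0, 0, 0, -21, 2], [9.4, 2.3, 0, 0, 0, -28, 2], [11.7, 2.9, 0, 0, 0, -35, 2], [14, 3.4, 0, 0, 0, -42, 2], [16.3, 4, 0, 0, 0, -49, 2], [18.6, 4.5, 0, 0, 0, -56, 2], [20.8, 5, 0, 0, 0, -63, 2], [22.6, 5.5, 0, 0, 0, -70, 2], [23.5, 5.7, 0, 0, 0, -74.5, 2]]]}}

```text
t: 11.35
tcp_pos: [0.5712, 0.1882, 0.3936]
tool_rot: [0.104, 0.995, 0.0, -0.002]
force: [0.6, -0.1, -2.8]
finger_gap: 0.409
gripper_force: 60.5
```

Request:
{"name": "carry_out", "arguments": {"targets": [[[0, 0, 0, 0, 0, 0, 2], [0, 0, 0, 0, 0, 0, 2], [0, 0, 0, 0, 0, 0, 2], [0, 0, 0, 0, 0, 0, 2]]]}}

```text
t: 11.68
tcp_pos: [0.5717, 0.185, 0.3956]
tool_rot: [0.108, 0.994, -0.0, -0.001]
force: [0.3, -0.1, -2.4]
finger_gap: 0.411
gripper_force: 60.5
```

```bash
python3 st.py; python3 loc.py a5
```

```text
11.6833 [0.57166463 0.18496003 0.39563062] [ 0.29710626 -0.0866794  -2.35417903] 60.48474864127769 [ 0.13  0.37  1.29 -0.    1.48 -1.23]
to hang [0.3 0.3 0.1]
psi 1.3537271262095847 turn z deg -0.47400075263519914
```

View pics/a5.png

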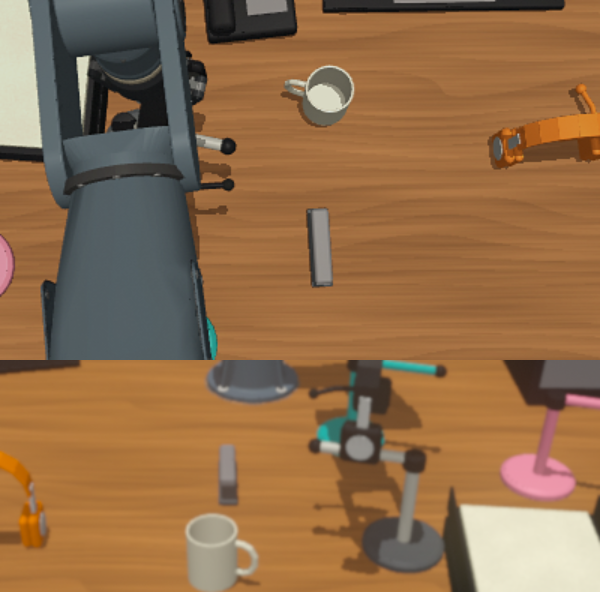

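Request:
{"name": "carry_out", "arguments": {"targets": [[[0.3, 0.3, 0.6, 0, 0, 0, 2], [0.3, 0.3, 2, 0, 0, 0, 2], [0.3, 0.3, 4, 0, 0, 0, 2], [0.3, 0.3, 6, 0, 0, 0, 2], [0.3, 0.3, 8, 0, 0, 0, 2], [0.3, 0.3, 10, 0, 0, 0, 2], [0.3, 0.3, 12, 0, 0, 0, 2], [0.3, 0.3, 13.8, 0, 0, 0, 2], [0.3, 0.3, 15, 0, 0, 0, 2], [0.3, 0.3, 16, 0, 0, 0, 2], [0.3, 0.3, 16.5, 0, 0, 0, 2], [0.3, 0.3, 16.5, 0, 0, 0, 2]]]}}

```text
t: 12.78
tcp_pos: [0.569, 0.1893, 0.2301]
tool_rot: [0.107, 0.994, -0.0, -0.001]
force: [0.0, 0.4, -2.7]
finger_gap: 0.405
gripper_force: 60.4
```

Request:
{"name": "carry_out", "arguments": {"targets": [[[0, 0, 0.2, 0, 0, 0, 2], [0, 0, 0.4, 0, 0, 0, 2], [0, 0, 0.6, 0, 0, 0, 2], [0, 0, 0.8, 0, 0, 0, 2], [0, 0, 1.0, 0, 0, 0, 2], [0, 0, 1.2, 0, 0, 0, 2], [0, 0, 1.2, 0, 0, 0, 2]]]}}

```text
t: 13.37
tcp_pos: [0.5694, 0.1895, 0.2189]
tool_rot: [0.107, 0.994, -0.0, -0.0]
force: [0.6, 0.4, -3.3]
finger_gap: 0.405
gripper_force: 60.5
```

Request:
{"name": "carry_out", "arguments": {"targets": [[[0, 0, 0.1, 0, 0, 0, 2], [0, 0, 0.2, 0, 0, 0, 2], [0, 0, 0.3, 0, 0, 0, 2], [0, 0, 0.4, 0, 0, 0, 2], [0, 0, 0.4, 0, 0, 0, 2]]]}}

```text
t: 13.78
tcp_pos: [0.5695, 0.1895, 0.2151]
tool_rot: [0.107, 0.994, -0.0, -0.0]
force: [0.1, 0.2, -3.2]
finger_gap: 0.409
gripper_force: 60.5
```

Request:
{"name": "carry_out", "arguments": {"targets": [[[0, 0, 0.1, 0, 0, 0, 2], [0, 0, 0.2, 0, 0, 0, 2], [0, 0, 0.2, 0, 0, 0, 2]]]}}

```text
t: 14.03
tcp_pos: [0.5695, 0.1895, 0.2131]
tool_rot: [0.107, 0.994, -0.0, -0.0]
force: [-0.1, -0.2, -3.1]
finger_gap: 0.408
gripper_force: 60.5
```

Request:
{"name": "carry_out", "arguments": {"targets": [[[0, 0, 0.1, 0, 0, 0, 2], [0, 0, 0.2, 0, 0, 0, 2], [0, 0, 0.2, 0, 0, 0, 2]]]}}

```text
t: 14.28
tcp_pos: [0.5698, 0.1896, 0.2125]
tool_rot: [0.107, 0.994, 0.0, 0.0]
force: [-1.3, -0.4, 3.6]
finger_gap: 0.407
gripper_force: 61.3
```

Contact with the bar is at exactly the expected height (force went from −3 to +3.6 N). Release.

Request:
{"name": "carry_out", "arguments": {"targets": [[[0, 0, -0.1, 0, 0, 0, 3.3], [0, 0, -0.1, 0, 0, 0, 3.6], [0, 0, -0.1, 0, 0, 0, 4], [0, 0, -0.1, 0, 0, 0, 5], [0, 0, -0.1, 0, 0, 0, 6.5], [0, 0, -0.1, 0, 0, 0, 7.5], [0, 0, -0.1, 0, 0, 0, 7.5]]], "force": 30}}

```text
t: 14.87
tcp_pos: [0.5698, 0.1895, 0.2124]
tool_rot: [0.107, 0.994, 0.0, 0.0]
force: [0.3, -0.1, 0.4]
finger_gap: 0.881
gripper_force: 0.0
```

Request:
{"name": "carry_out", "arguments": {"targets": [[[0, 0, -0.5, 0, 0, 0, 7.5], [0, 0, -1.5, 0, 0, 0, 7.5], [0, 0, -3, 0, 0, 0, 7.5], [0, 0, -5, 0, 0, 0, 7.5], [0, 0, -8, 0, 0, 0, 7.5], [0, 0, -11, 0, 0, 0, 7.5], [3, 0, -13, 0, 0, 0, 7.5], [7, 0, -13, 0, 0, 0, 7.5], [11, 0, -13, 0, 0, 0, 7.5], [15, 0, -13, 0, 0, 0, 7.5], [15, 0, -13, 0, 0, 0, 7.5]]]}}

```text
t: 15.78
tcp_pos: [0.4146, 0.2221, 0.3427]
tool_rot: [0.106, 0.994, -0.0, -0.004]
force: [0.1, -1.0, -1.1]
finger_gap: 0.881
gripper_force: 0.0
```

```bash
python3 loc.py a6; python3 st.py
```

```text
15.8833 [0.42197275 0.22189701 0.34370932] [ 0.80823139 -0.4935633   0.30275282] 0.0 [ 0.25  0.21  1.67 -0.    1.26 -1.11]
to hang [-15.1  -0.1  -5.1]
psi 1.3578297864117603 turn z deg -0.23893563827424563
```

View pics/a6.png

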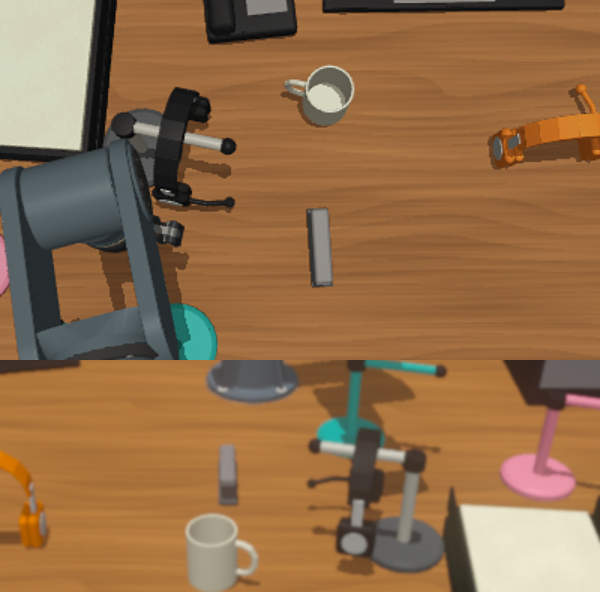

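The headset hangs squarely mid-bar at (178,140), with the mic (230,202) toward the knob end. Arm, mug and stapler are unmoved. I'll let it settle a little and hand in.

Request:
{"name": "carry_out", "arguments": {"targets": [[[0, 0, 0, 0, 0, 0, 7.5], [0, 0, 0, 0, 0, 0, 7.5], [0, 0, 0, 0, 0, 0, 7.5], [0, 0, 0, 0, 0, 0, 7.5], [0, 0, 0, 0, 0, 0, 7.5], [0, 0, 0, 0, 0, 0, 7.5], [0, 0, 0, 0, 0, 0, 7.5], [0, 0, 0, 0, 0, 0, 7.5], [0, 0, 0, 0, 0, 0, 7.5], [0, 0, 0, 0, 0, 0, 7.5], [0, 0, 0, 0, 0, 0, 7.5], [0, 0, 0, 0, 0, 0, 7.5]]]}}

```text
t: 16.88
tcp_pos: [0.4231, 0.2215, 0.3423]
tool_rot: [0.107, 0.994, 0.0, 0.0]
force: [1.0, 0.0, 0.3]
finger_gap: 0.879
gripper_force: 0.0
```

```bash
python3 - <<'E'
from h import *
a=cv2.imread("pics/a6.png").astype(int)
t=cams.snapshot("top")[:,:,::-1];b=cv2.resize(t[100:340,150:550],(600,360)).astype(int)
print("max change around headset",abs(a[80:215,165:245]-b[80:215,165:245]).mean())
from station import sign_off
print(sign_off())
E
```

```text
max change around headset 0.5134876543209876
the job is handed in; nothing more can be done
None
```

I swung the arm to its stop, then hung the headset squarely mid-bar with the mic toward the free end; the mug and stapler look unmoved, and I handed the job in at about 17 s (no verdict was returned).

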